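# Read the height of a sawn square tube with a sprung bridge gauge

### The job

Before it is welded, the sawn square tube has to be checked for height: pick up the bridge height gauge with the red grip, lower it gently over the tube, a leg on each side, with the foot near the middle of the tube's length and the bridge squarely across it, so that the sprung foot is pushed up by the tube and both feet stand flat on the marking-off plate. Keep hold of it until it is down, then let go and leave it standing there, reading the tube's height. Do not shift the tube, the other pieces on the plate or the wire spool, and do not tip the gauge over.

Things in the scene. Friction and masses are not known exactly. Their poses are not given: they have to be found in the camera images.
- gauge: Bridge height gauge, loose, about 0.7 kg, 202 mm tall: grey arch on two steel feet, upright graduated steel beam, red grip on top; black reading head on the beam's -x side. Origin: level with the feet's undersides, midway between them; z up, y along the bridge from foot to foot. Starts upright on the bench left or right of the plate, y within 35 degrees of the world's y.
- gauge_grip (a point): Middle of the red grip, 187 mm straight above the gauge's origin; axes as the gauge. The grip is a block 28 mm thick in x, 64 mm long in y and 34 mm high, from 168 to 202 mm above the feet: take it from above with the fingers on its two x faces.
- gauge_arch (a point): Middle of the underside of the gauge's bridge, 60 mm above the gauge's origin; axes as the gauge. The way through the arch, along x, is 74 mm wide between the feet (y = -37 to 37 mm) and 60 mm high. Over all, the feet span 122 mm in y; they are 48 mm long in x, the arch 36 mm.
- gauge_foot (a joint): The gauge's reading in m: height of the brass foot's underside above the undersides of the gauge's two feet; 0 fully down, 0.052 at the upper stop. A light spring and the slide's weight push it down (about 2 N at 0, 3 N at 0.04); no lock. Its black head, 78 to 108 mm above the feet at reading 0, rises with it.
- foot_face (a point): Centre of the brass foot's underside, a 26 x 26 mm square; it lies 8 mm to the -x side of the gauge's origin, midway between the legs; axes as the gauge; rises with the reading.
- tube: Sawn piece of bright galvanised square tube, 150 mm long, 40 x 40 mm outside, 3 mm wall, 0.5 kg, loose, lying flat on the plate. Origin: centre of its underside; x along its length, z up. Its top is 40 mm above the plate. It may lie in any one of the three places on the plate.
- strip: Bystander on the plate: rust-brown flat bar 160 x 50 x 12 mm, loose. Origin: centre of its underside; x along its length.
- vblock: Bystander on the plate: dark V-block 60 x 56 mm with a bright steel round bar 25 mm thick, 150 mm long clamped in it, 72 mm high in all, loose as one piece. Origin: centre of its underside; x along the bar.
- spool: Bystander on the bench, on the other side of the plate from the gauge: white welding-wire spool lying flat, 100 mm across, 44 mm high, loose. Origin: centre of its underside.
- plate: Marking-off plate, fixed on the bench, 260 mm (x) by 480 mm (y), ground steel top 30 mm above the bench; 3 pieces lie on it roughly along its x, about 150 mm apart. Origin: centre of its underside; z up.
Mind the look-alikes: they are no part of the job. Several things have the shape of the gauge; the one meant has the colours described above. There is more than one size of the tube; the job needs the smaller.

How it is judged:
By the outcome, as a careful person would: the job done as asked, in the order asked, and still so for the second after the job is handed in, with the robot touching nothing.
It also fails if it takes over 42 s, if anything falls off the work surface, if the arm or the gripper's body presses on something with over 40 N, if the wrist force passes 120 N, or if a joint passes its speed limit or range.

### The arm

A 6-joint arm with a two-finger parallel gripper is mounted at the origin on the work surface. World frame = base frame: x ahead of the robot, y to its left, z up, the work surface at z = 0. Lengths are in m, angles in degrees, forces in N, time in s.
With the tool pointing down it reaches from about 0.4 to 0.825 m from the base axis. Payload 7 kg.
Tool frame: the origin (TCP) lies at the very end of the fingers, on their centre line; the grasp point (between the pads) lies 19 mm behind it (r.hold_point_z is the distance from the TCP to the grasp point, in m); z points along the fingers, y is the line along which they close (so a half turn about z gives the same grasp; the last joint's range is limited). The gripper opens to 88 mm and grips with 3 to 60 N. Pads are 19 mm wide; open, the fingers measure 130 mm over their backs; the gripper's body (78 mm by 193 mm) begins 47 mm behind the grasp point.
Start: joints at [16.507, 20.546, 0.682, 0, -70.136, -16.507], TCP at [0.675, -0, 0.227] pointing down, gripper open.
Joint ranges: [-176.03, 176.03], [-82.01, 121.73], [-58.28, 71.71], [-173.87, 95.51], [-174.79, -0.11], [-173.66, 173.66]. Speed limits (degrees/s): [136.94, 136.94, 172.46, 180, 180, 180].

### API

Orientations are given as [roll, pitch, yaw] about the fixed x, y, z axes, in that order (R = Rz(yaw) Ry(pitch) Rx(roll)).
In Python, from plant import telemetry, vision, workorder, r gives the robot as it stands.
- The arm moves only by the tool move_arm, never from a script. Its argument "plan" is a list of rows, each a list of 7 numbers: the opening, from -1 (shut) to 1 (fully open), so that 0 is half open, then the shift along the world's x, y, z in m, then the turn, a rotation vector about the world's x, y, z in degrees. In form: [[fingers, dx, dy, dz, ax, ay, az], ...]. A call has 1 to 20 rows; each row shifts and turns the commanded pose from where the row before left it; what a row does not reach is not made up. A row lasts 1/8 s, in which the tool goes at most 62.5 mm and 10.7 degrees, less where a joint would pass 70% of its speed; a pose out of reach is approached as far as the arm can. A call is refused whole if a number of a shift passes 0.0625 or a number of a turn 10.7, either way. A call with a gripper value outside its range is refused whole. The fingers move at their own pace and stop on an object; "force" is the grip in N (left out, the last holds). Time passes only in rows, so rows that do not move let the fingers close. It gives the time, the measured TCP pose, the force, the opening and the grip force at its end, in the units of the state.
- telemetry.get_state(): the state, without advancing time (a new reading comes with each control period).
- vision.capture(name): name is "scene" or "side" or "wrist"; returns a dict with "img" (480x640x3 uint8, red, green, blue), "depth" (480x640 float32, m along the optical axis (not along the pixel's ray), 0 where there is no reading), "intrinsics" (3x3 intrinsics, pixels), "D" ([k1, k2, p1, p2, k3] as OpenCV has them; the pictures are not rectified), "R" (3x3) and "t" (3): a world point X has camera coordinates R X + t. Camera axes: x right, y down, z forward; pixel columns grow to the right and rows downward; lengths in m; the calibration is good to about 2 mm. A picture is of the moment at which its call begins.
- workorder.close_job(): hands the job in; it is judged then, once.
The state is a dict: "time_s": time; "joints": joint angles; "qd": joint speeds; "joint_torque": joint torques, N m; "tcp_pos": TCP position; "eef_rot": TCP orientation; "contact_force": force on the tool from outside, world axes, zero at the start; "moment": the same for the moment, N m; "gripper_width": finger opening in m; "gripper_force": force on a finger pad.
Only numpy, scipy, OpenCV 4.12 (cv2) and the standard library are available. Lean on these libraries where they do the work, as an engineer would, in place of code of your own. Each camera call takes 0.05 s, during which the arm holds its last target. There are 200 camera calls.

## Working session

There is one attempt and no reset: what is moved stays moved. The work goes in short steps, Python scripts to look and compute and a tool call to move; the robot and the scene stay as the last step left them, time stands still between calls to the robot, and variables do not carry over. Pictures are saved under pics/ and viewed, at most 10 in all, crops included, and the job is handed in when it is done.

Besides the shell and the picture viewer there is one more tool, called after "Emit:" in YAML: its name, and indented under it one key for each argument. move_arm: Moves the arm, as the interface text tells. Its arguments: {"type":"object","properties":{"plan":{"type":"array"},"force":{"type":"number"}},"required":["plan"]}

```bash
mkdir -p pics
cat > h.py <<'E'
import numpy as np, cv2
from plant import telemetry, vision, workorder, r
def cap(n,f=None):
    c=vision.capture(n)
    if f: cv2.imwrite('pics/'+f,cv2.cvtColor(c['img'],cv2.COLOR_RGB2BGR))
    return c
def cloud(c):
    K,D=np.array(c['intrinsics']),np.array(c['D'],float)
    h,w=c['depth'].shape
    u,v=np.meshgrid(np.arange(w),np.arange(h))
    p=cv2.undistortPoints(np.stack([u,v],-1).reshape(-1,1,2).astype(np.float64),K,D).reshape(h,w,2)
    d=c['depth'].astype(float)
    X=np.dstack([p*d[...,None],d])
    X=(X-np.array(c['t']).ravel())@np.array(c['R'])
    X[d<=0]=np.nan
    return X
E
python3 - <<'E'
from h import *
for n in('scene','side'):
    c=cap(n,n+'1.png'); np.savez(n+'1.npz',X=cloud(c),img=c['img'])
    print(n,-np.array(c['R']).T@np.array(c['t']).ravel())
print(telemetry.get_state())
E
```

```text
scene [ 0.82277725 -0.60704213  0.65837314]
side [ 0.24768428 -0.81588631  0.94436466]
{'time_s': 0.1, 'joints': array([ 1.65085120e+01,  2.05886240e+01,  6.36866384e-01, -1.98935060e-02,
       -7.01357399e+01, -1.65082877e+01]), 'qd': array([-0.00550872, -0.07719187,  0.07535193,  0.00891921,  0.19700839,
       -0.0355567 ]), 'joint_torque': array([-1.42273191e-03, -5.84165347e+01,  2.93752134e+01,  7.01551259e+00,
        1.01412315e-02, -6.66964229e-05]), 'tcp_pos': array([ 6.74537477e-01, -1.52616648e-06,  2.25678618e-01]), 'eef_rot': array([ 1.79910795e+02, -6.93438740e-03, -9.00065442e+01]), 'contact_force': array([-0.6129476 , -0.55540932, -0.42616449]), 'moment': array([-0.04619523, -0.03821733,  0.00478107]), 'gripper_force': 0.0, 'gripper_width': 0.08759699038922793}
```

View pics/scene1.png

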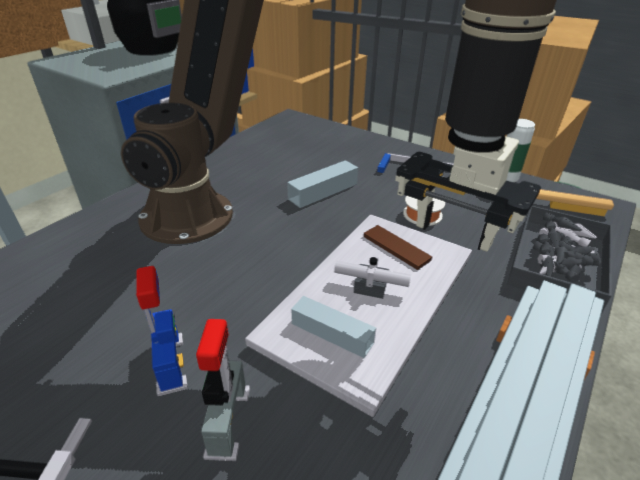

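View pics/side1.png

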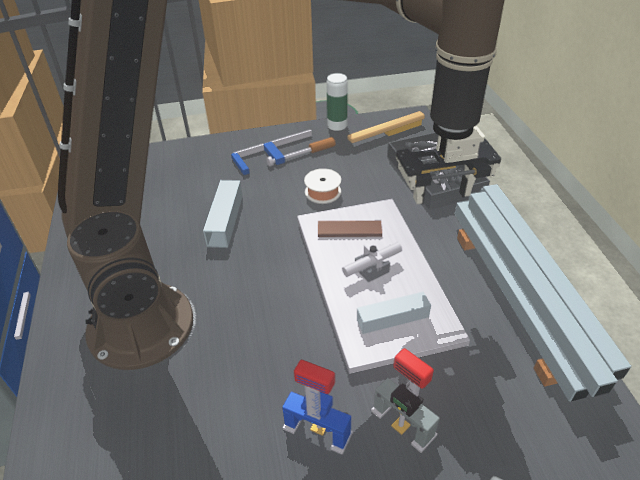

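The grey gauge with the red grip is at scene (213,345) / side (413,367), with a blue look-alike beside it. The tube lies at the plate's near (-y) end, at side (393,312). The V-block is next to it, and the larger tube lies on the bench.

```bash
cat > m.py <<'E'
from h import *
def rect(P):
    (c,s,a)=cv2.minAreaRect((P[:,:2]*1000).astype(np.float32)); return np.round(c,1),np.round(s,1),round(a,1)
def meas(X,img):
    hsv=cv2.cvtColor(img,cv2.COLOR_RGB2HSV)
    red=((hsv[...,0]<6)|(hsv[...,0]>174))&(hsv[...,1]>170)&(hsv[...,2]>90)
    n,L,st,ce=cv2.connectedComponentsWithStats(red.astype(np.uint8))
    for i in range(1,n):
        if st[i,4]<150: continue
        P=X[L==i]; P=P[np.isfinite(P[:,0])]
        zt=np.median(P[P[:,2]>np.percentile(P[:,2],70),2])
        T=P[np.abs(P[:,2]-zt)<.006]
        print('red',ce[i].round(),len(T),'ztop',zt.round(4),rect(T),T.mean(0).round(4))
    z=X[...,2]
    for nm,lo,hi in(('tubetop',.064,.076),('plate',.025,.034)):
        m=((z>lo)&(z<hi)&(X[...,0]>.4)&(X[...,0]<.9)&(abs(X[...,1])<.3)).astype(np.uint8)
        m=cv2.morphologyEx(m,cv2.MORPH_OPEN,np.ones((3,3)))
        n,L,st,ce=cv2.connectedComponentsWithStats(m)
        for i in range(1,n):
            if st[i,4]<250: continue
            P=X[L==i]; print(nm,ce[i].round(),st[i,4],rect(P),P.mean(0).round(4))
if __name__=='__main__':
    for n in('scene','side'):
        d=np.load(n+'1.npz'); print(n); meas(d['X'],d['img'])
E
python3 m.py
```

```text
scene
red [147. 287.] 538 ztop 0.2014 (array([ 328. , -337.7]), array([26.4, 63.7]), 52.0) [ 0.3314 -0.3401  0.2003]
red [211. 344.] 803 ztop 0.2014 (array([ 487.8, -360.4]), array([26.5, 63.3]), 32.2) [ 0.49   -0.3631  0.2003]
tubetop [487. 390.] 3332 (array([805.8, -71.2]), array([440.7,  22.7]), 90.0) [ 0.806  -0.1127  0.0688]
tubetop [334. 319.] 1579 (array([ 535.3, -138.4]), array([152.7,  43.8]), 3.8) [ 0.539  -0.1396  0.0689]
plate [364. 313.] 17364 (array([536.9,   5.9]), array([261.5, 484.2]), 1.5) [ 0.5554 -0.0474  0.0291]
side
tubetop [507. 275.] 1844 (array([809. , -74.8]), array([448.2,  30.5]), 89.3) [ 0.8085 -0.1027  0.0699]
tubetop [393. 307.] 1170 (array([ 537.9, -135.7]), array([149.9,  45.9]), 3.3) [ 0.5366 -0.138   0.0699]
plate [379. 288.] 12697 (array([538.6,   7.5]), array([262.1, 484.6]), 1.6) [ 0.5358 -0.0362  0.0301]
```

The grip is at about (0.488, -0.360) with yaw 32°, and the tube is centred at about (0.537, -0.137) with yaw 3.5°. I'll go above the grip.

Emit:
move_arm:
  plan:
    - [1, -0.007, -0.015, 0.004, 0, 0, 1.2]
    - [1, -0.015, -0.03, 0.004, 0, 0, 3]
    - [1, -0.02, -0.04, 0.004, 0, 0, 4]
    - [1, -0.025, -0.045, 0.004, 0, 0, 4]
    - [1, -0.025, -0.045, 0.004, 0, 0, 4]
    - [1, -0.025, -0.045, 0.004, 0, 0, 4]
    - [1, -0.025, -0.045, 0, 0, 0, 4]
    - [1, -0.02, -0.04, 0, 0, 0, 4]
    - [1, -0.015, -0.03, 0, 0, 0, 3]
    - [1, -0.01, -0.025, 0, 0, 0, 1]
    - [1, 0, 0, 0, 0, 0, 0]
    - [1, 0, 0, 0, 0, 0, 0]

```text
time_s: 1.6
tcp_pos: [0.4879, -0.3598, 0.2502]
eef_rot: [180.0, 0.0, -57.8]
contact_force: [0.5, 0.1, 0.4]
gripper_width: 0.0875
gripper_force: 0.0
```

Run:
```python
from m import *
c=cap('wrist','w1.png'); X=cloud(c); meas(X,c['img'])
s=telemetry.get_state(); print(s['time_s'],s['tcp_pos'],s['eef_rot'])
```

```text
red [327. 258.] 5468 ztop 0.2032 (array([ 489.2, -361.1]), array([27.3, 58.6]), 32.0) [ 0.4901 -0.3624  0.2022]
tubetop [199. 397.] 642 (array([ 499.2, -154.8]), array([49.7, 17.7]), 30.8) [ 0.4984 -0.1529  0.0699]
plate [122. 268.] 5634 (array([ 613.9, -197.1]), array([119.7,  69.4]), 1.4) [ 0.6221 -0.2074  0.0306]
plate [235. 307.] 490 (array([ 510.7, -225.2]), array([43.6, 17.9]), 1.2) [ 0.5133 -0.2288  0.0301]
plate [264. 375.] 3736 (array([ 450.8, -173.6]), array([117.6,  56.6]), 32.9) [ 0.4516 -0.1797  0.031 ]
1.65 [ 0.48813113 -0.35950937  0.25033882] [ 1.79995140e+02  2.20390616e-02 -5.77954408e+01]
```

View pics/w1.png

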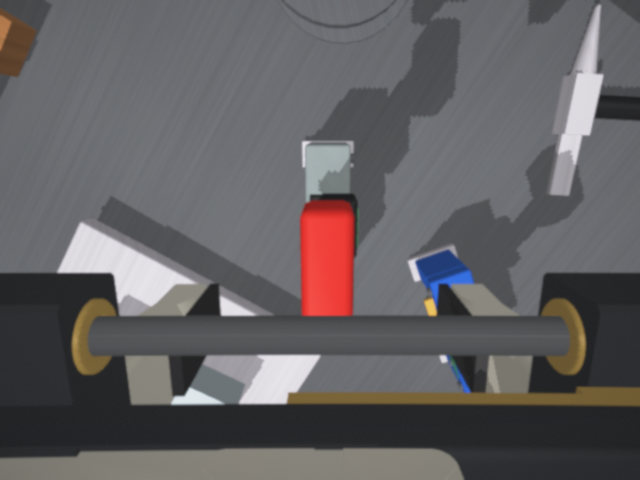

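The red grip (327,258) is aligned with and midway between the fingers, and the black head is to its right (-x), as expected. I'll descend and grip.

Emit:
move_arm:
  plan:
    - [1, 0, -0.0005, -0.015, 0, 0, 0]
    - [1, 0, 0, -0.02, 0, 0, 0]
    - [1, 0, 0, -0.02, 0, 0, 0]
    - [1, 0, 0, -0.015, 0, 0, 0]
    - [1, 0, 0, -0.009, 0, 0, 0]
    - [1, 0, 0, -0.003, 0, 0, 0]
    - [1, 0, 0, 0, 0, 0, 0]
    - [-1, 0, 0, 0, 0, 0, 0]
    - [-1, 0, 0, 0, 0, 0, 0]
    - [-1, 0, 0, 0, 0, 0, 0]
    - [-1, 0, 0, 0, 0, 0, 0]
    - [-1, 0, 0, 0, 0, 0, 0]
    - [-1, 0, 0, 0, 0, 0, 0]
    - [-1, 0, 0, 0, 0, 0, 0]
    - [-1, 0, 0, 0, 0, 0, 0]
  force: 30

```text
time_s: 3.52
tcp_pos: [0.4883, -0.3604, 0.1686]
eef_rot: [-180.0, -0.0, -57.8]
contact_force: [0.8, 1.6, -1.0]
gripper_width: 0.0276
gripper_force: 30.0
```

Emit:
move_arm:
  plan:
    - [-1, 0, 0, 0.006, 0, 0, 0]
    - [-1, 0, 0, 0.014, 0, 0, 0]
    - [-1, 0, 0, 0.02, 0, 0, 0]
    - [-1, 0, 0, 0.025, 0, 0, 0]
    - [-1, 0, 0, 0.025, 0, 0, 0]
    - [-1, 0, 0, 0.02, 0, 0, 0]
    - [-1, 0.001, 0.006, 0.01, 0, 0, -0.6]
    - [-1, 0.004, 0.014, 0, 0, 0, -2]
    - [-1, 0.006, 0.024, 0, 0, 0, -3]
    - [-1, 0.007, 0.03, 0, 0, 0, -4]
    - [-1, 0.008, 0.032, 0, 0, 0, -4]
    - [-1, 0.008, 0.032, 0, 0, 0, -4]
    - [-1, 0.008, 0.032, 0, 0, 0, -4]
    - [-1, 0.007, 0.026, 0, 0, 0, -4]
    - [-1, 0.004, 0.018, 0, 0, 0, -2]
    - [-1, 0.002, 0.008, 0, 0, 0, -0.8]
    - [-1, 0.001, 0.002, 0, 0, 0, 0]
    - [-1, 0, 0, 0, 0, 0, 0]
    - [-1, 0, 0, 0, 0, 0, 0]

```text
time_s: 5.9
tcp_pos: [0.5437, -0.1371, 0.2885]
eef_rot: [180.0, -0.0, -86.2]
contact_force: [1.6, -0.5, -8.1]
gripper_width: 0.0279
gripper_force: 30.0
```

Run:
```python
from m import *
for n in('scene','side','wrist'):
    c=cap(n,n+'2.png'); X=cloud(c); print(n); meas(X,c['img'])
a=[cv2.imread('pics/%s2.png'%n) for n in('scene','side')]
cv2.imwrite('pics/both2.png',np.hstack([a[0][80:480,150:550],a[1][80:480,220:620]]))
s=telemetry.get_state(); print(s['time_s'],s['tcp_pos'],s['eef_rot'],s['contact_force'])
```

```text
scene
red [335. 209.] 354 ztop 0.3209 (array([ 543.4, -145.1]), array([27.8, 49.6]), 7.3) [ 0.5443 -0.1514  0.3199]
red [147. 287.] 540 ztop 0.2015 (array([ 328. , -337.6]), array([26.1, 64.3]), 52.3) [ 0.3314 -0.3399  0.2003]
tubetop [487. 390.] 3330 (array([805.7, -70.7]), array([440.6,  22.7]), 90.0) [ 0.8061 -0.1127  0.0688]
tubetop [302. 306.] 264 (array([ 475.4, -142.6]), array([31.3, 42.6]), 7.2) [ 0.4747 -0.146   0.0687]
tubetop [354. 328.] 765 (array([ 573. , -135.9]), array([76.6, 42.7]), 3.5) [ 0.5782 -0.1371  0.0688]
plate [367. 317.] 15558 (array([537.4,   5.8]), array([260.5, 483.5]), 1.5) [ 0.5675 -0.0533  0.0291]
side
tubetop [507. 275.] 1822 (array([808.5, -76. ]), array([447.4,  31.4]), 89.3) [ 0.8087 -0.1028  0.0699]
tubetop [378. 310.] 630 (array([ 507.2, -138. ]), array([87.8, 43.6]), 3.8) [ 0.5029 -0.1392  0.07  ]
plate [375. 295.] 10703 (array([539.9,   7.3]), array([261.8, 484.6]), 1.2) [ 0.5204 -0.0563  0.0301]
wrist
red [329. 277.] 4924 ztop 0.3229 (array([ 544.7, -157.3]), array([27.8, 20.7]), 3.1) [ 0.5449 -0.1583  0.3218]
red [329. 373.] 2828 ztop 0.3232 (array([ 542.8, -126.6]), array([28. , 15.8]), 3.2) [ 0.5428 -0.1271  0.3224]
tubetop [ 28. 156.] 10381 (array([ 807.6, -151.9]), array([275. ,  25.4]), 90.0) [ 0.807  -0.1619  0.0704]
tubetop [277. 208.] 1995 (array([ 590.6, -133.6]), array([41.6, 40. ]), 3.5) [ 0.5906 -0.1342  0.0706]
tubetop [390. 208.] 2495 (array([ 489.1, -139.5]), array([55.4, 40. ]), 3.5) [ 0.4878 -0.1409  0.0706]
tubetop [ 53. 382.] 1355 (array([808.4,  57.4]), array([24.2, 58.8]), 0.4) [0.8084 0.0571 0.071 ]
plate [327. 177.] 31525 (array([ 542.1, -139.6]), array([261.2, 185.8]), 1.4) [ 0.5466 -0.1592  0.0307]
6.05 [ 0.54384205 -0.13693595  0.2885381 ] [ 1.79994754e+02 -9.14678551e-05 -8.62302701e+01] [-0.26775738  0.1347425  -8.74417946]
```

View pics/both2.png

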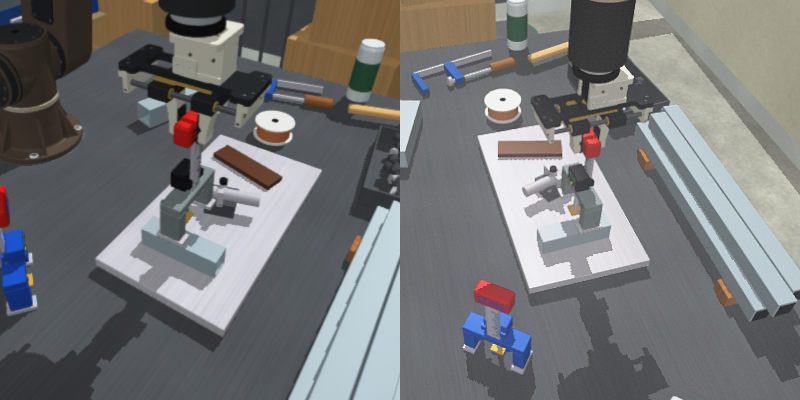

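View pics/wrist2.png

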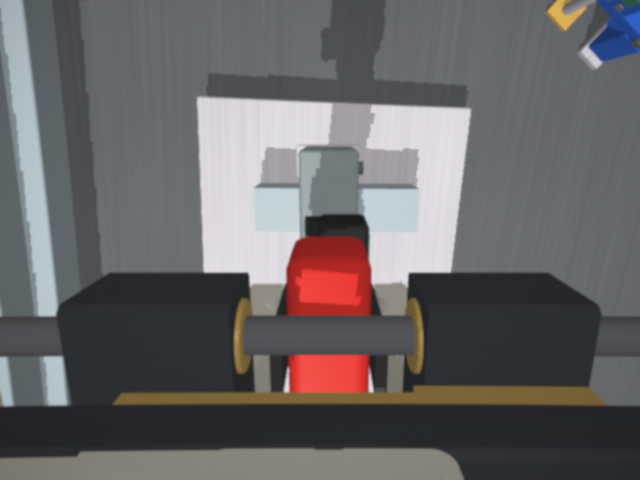

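The gauge hangs upright above the tube with a leg on each side. The tube's centre is at (0.5364, -0.1367) and its yaw is 3.4°. I'll nudge about 0.7 mm and -0.4°, then lower slowly.

Emit:
move_arm:
  plan:
    - [-1, 0.0005, 0.0007, -0.006, 0, 0, -0.4]
    - [-1, 0, 0, -0.01, 0, 0, 0]
    - [-1, 0, 0, -0.012, 0, 0, 0]
    - [-1, 0, 0, -0.01, 0, 0, 0]
    - [-1, 0, 0, -0.006, 0, 0, 0]
    - [-1, 0, 0, -0.006, 0, 0, 0]
    - [-1, 0, 0, -0.006, 0, 0, 0]
    - [-1, 0, 0, -0.006, 0, 0, 0]
    - [-1, 0, 0, -0.006, 0, 0, 0]
    - [-1, 0, 0, -0.006, 0, 0, 0]
    - [-1, 0, 0, -0.005, 0, 0, 0]
    - [-1, 0, 0, -0.003, 0, 0, 0]
    - [-1, 0, 0, -0.002, 0, 0, 0]
    - [-1, 0, 0, -0.001, 0, 0, 0]
    - [-1, 0, 0, 0, 0, 0, 0]
    - [-1, 0, 0, 0, 0, 0, 0]

```text
time_s: 8.05
tcp_pos: [0.5446, -0.1358, 0.2037]
eef_rot: [-180.0, -0.0, -86.6]
contact_force: [-0.3, 0.2, -6.4]
gripper_width: 0.0278
gripper_force: 30.0
```

Emit:
move_arm:
  plan:
    - [-1, 0, 0, -0.0015, 0, 0, 0]
    - [-1, 0, 0, -0.0015, 0, 0, 0]
    - [-1, 0, 0, -0.001, 0, 0, 0]
    - [-1, 0, 0, -0.0005, 0, 0, 0]
    - [-1, 0, 0, 0, 0, 0, 0]
    - [-1, 0, 0, 0, 0, 0, 0]

```text
time_s: 8.8
tcp_pos: [0.5446, -0.1358, 0.1991]
eef_rot: [-180.0, -0.0, -86.6]
contact_force: [0.1, 0.0, -6.8]
gripper_width: 0.0275
gripper_force: 30.0
```

Run:
```python
from m import *
for n in('scene','side'): cap(n,n+'3.png')
a=[cv2.imread('pics/%s3.png'%n) for n in('scene','side')]
f=lambda i:cv2.resize(i,(400,400),interpolation=cv2.INTER_CUBIC)
cv2.imwrite('pics/both3.png',np.hstack([f(a[0][220:400,240:420]),f(a[1][220:400,310:490])]))
s=telemetry.get_state(); print(s['time_s'],s['tcp_pos'],s['eef_rot'],s['contact_force'],s['moment'])
```

```text
8.9 [ 0.54460005 -0.13583199  0.19918321] [-1.79981212e+02 -1.33474255e-03 -8.66005089e+01] [-0.04109739 -1.11502437 -6.77090144] [-0.08874022 -0.34845735  0.00367826]
```

View pics/both3.png

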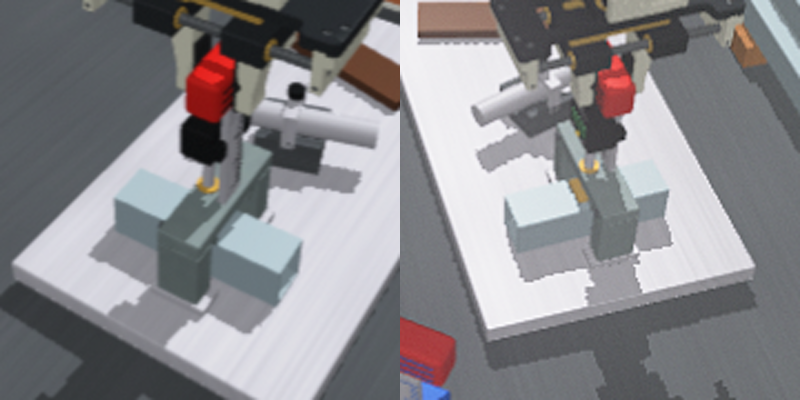

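The gauge straddles the tube and the foot is raised, with the feet about at the plate. The wrist still carries 6.8 N, so I'll lower the last millimetre.

Emit:
move_arm:
  plan:
    - [-1, 0, 0, -0.0004, 0, 0, 0]
    - [-1, 0, 0, -0.0003, 0, 0, 0]
    - [-1, 0, 0, 0, 0, 0, 0]
    - [-1, 0, 0, 0, 0, 0, 0]

```text
time_s: 9.4
tcp_pos: [0.5446, -0.1358, 0.1986]
eef_rot: [-180.0, -0.0, -86.6]
contact_force: [0.6, 0.6, -2.8]
gripper_width: 0.0278
gripper_force: 30.0
```

Emit:
move_arm:
  plan:
    - [-1, 0, 0, -0.0004, 0, 0, 0]
    - [-1, 0, 0, -0.0002, 0, 0, 0]
    - [-1, 0, 0, 0, 0, 0, 0]
    - [-1, 0, 0, 0, 0, 0, 0]

```text
time_s: 9.9
tcp_pos: [0.5447, -0.1358, 0.1985]
eef_rot: [-179.9, -0.0, -86.6]
contact_force: [-2.1, 2.9, 6.2]
gripper_width: 0.0278
gripper_force: 30.0
```

The feet are on the plate. I'll ease off, release and rise straight up.

Emit:
move_arm:
  plan:
    - [-1, 0, 0, 0.0002, 0, 0, 0]
    - [-1, 0, 0, 0, 0, 0, 0]
    - [-0.2, 0, 0, 0, 0, 0, 0]
    - [0, 0, 0, 0, 0, 0, 0]
    - [0.3, 0, 0, 0, 0, 0, 0]
    - [0.6, 0, 0, 0, 0, 0, 0]
    - [0.8, 0, 0, 0, 0, 0, 0]
    - [0.8, 0, 0, 0, 0, 0, 0]
    - [0.8, 0, 0, 0.005, 0, 0, 0]
    - [0.8, 0, 0, 0.015, 0, 0, 0]
    - [0.8, 0, 0, 0.025, 0, 0, 0]
    - [0.8, 0, 0, 0.03, 0, 0, 0]
    - [0.8, 0, 0, 0.025, 0, 0, 0]
    - [0.8, 0, 0, 0.01, 0, 0, 0]
    - [0.8, 0, 0, 0, 0, 0, 0]
    - [0.8, 0, 0, 0, 0, 0, 0]
  force: 10

```text
time_s: 11.9
tcp_pos: [0.544, -0.1357, 0.307]
eef_rot: [179.9, 0.0, -86.6]
contact_force: [0.0, 0.5, -0.5]
gripper_width: 0.0786
gripper_force: 0.0
```

Run:
```python
from m import *
for n in('scene','side'):
    c=cap(n,n+'4.png'); print(n); meas(cloud(c),c['img'])
a=[cv2.imread('pics/%s4.png'%n) for n in('scene','side')]
f=lambda i:cv2.resize(i,(400,400),interpolation=cv2.INTER_CUBIC)
cv2.imwrite('pics/both4.png',np.hstack([f(a[0][220:400,240:420]),f(a[1][220:400,310:490])]))
```

```text
scene
red [338. 254.] 481 ztop 0.2311 (array([ 544.5, -138.2]), array([27.6, 61. ]), 3.2) [ 0.5461 -0.141   0.23  ]
red [147. 287.] 538 ztop 0.2014 (array([ 328.4, -337.7]), array([26.2, 63.6]), 52.0) [ 0.3313 -0.3399  0.2004]
tubetop [487. 390.] 3332 (array([805.7, -71.3]), array([441. ,  22.8]), 90.0) [ 0.8061 -0.1127  0.0688]
tubetop [308. 307.] 475 (array([ 486.1, -141.8]), array([44.9, 51.6]), 88.2) [ 0.4857 -0.1428  0.0688]
tubetop [356. 329.] 645 (array([ 582. , -135.5]), array([59.4, 42. ]), 2.9) [ 0.5834 -0.1369  0.0688]
plate [368. 316.] 14952 (array([537.1,   6.3]), array([260.8, 484.9]), 1.5) [ 0.5663 -0.0487  0.0291]
side
tubetop [507. 274.] 1842 (array([808.6, -75.7]), array([447.8,  31. ]), 89.3) [ 0.8086 -0.1022  0.0699]
tubetop [419. 300.] 268 (array([ 593.9, -133.2]), array([36.1, 43.8]), 1.3) [ 0.5943 -0.1346  0.07  ]
tubetop [375. 311.] 521 (array([ 497.7, -138.6]), array([70. , 43.8]), 5.9) [ 0.4962 -0.1409  0.0701]
plate [376. 291.] 10737 (array([539.6,   7.7]), array([261.5, 485.6]), 1.3) [ 0.5247 -0.0449  0.0301]
```

View pics/both4.png

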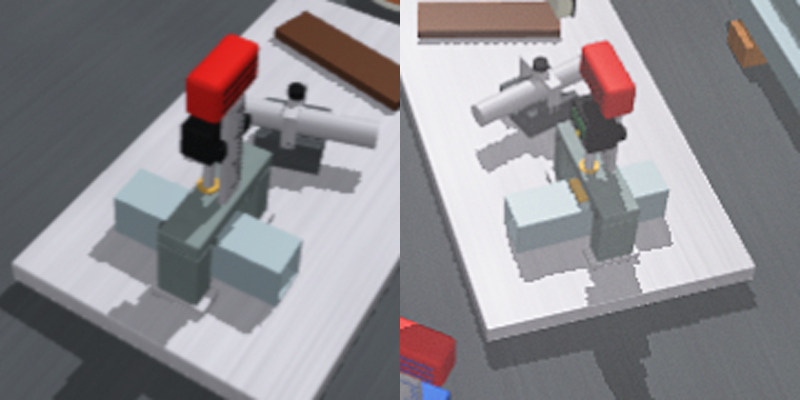

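The gauge stands upright over the tube: the grip top is at 0.231 m against 0.232 expected, centred at (0.5445, -0.137) with yaw 3.2°. The tube and the other pieces have not moved, and the gripper is clear.

```bash
python3 -c "
from h import *
print(workorder.close_job())"
```

```text
the job is handed in; nothing more can be done
None
```

The job is handed in: the gauge stands released and upright across the middle of the tube, foot raised on it and both feet on the plate, with nothing else shifted as far as the pictures show.

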